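# Unbolt the craft stock chest while holding its safety catch

## Robot

A 6-joint arm with a two-finger parallel gripper is mounted at the origin on the work surface. World frame = base frame: x ahead of the robot, y to its left, z up, the work surface at z = 0. Lengths are in m, angles in rad, forces in N, time in s.
With the tool pointing down it reaches from about 0.35 to 0.85 m from the base axis. Payload 8.1 kg.
Tool frame: the origin (TCP) lies midway between the tips of the shut fingers; the grasp point (between the pads) lies 19 mm behind it; z points along the fingers, y is the line along which they close (so a half turn about z gives the same grasp; the last joint's range is limited). The gripper opens to 85 mm and grips with 20 to 120 N. Pads are 22 mm wide; open, the fingers measure 114 mm over their backs; the gripper's body (76 mm by 85 mm) begins 54 mm behind the grasp point. The pads swing forward as they close: fully open they stand 13 mm farther back than shut.
Start: joints at [1.054, 0.13, 1.488, -0, 1.523, -0.085], TCP at [0.251, 0.545, 0.231] pointing down, gripper open.
Joint ranges: [-2.96, 2.96], [-0.89, 2.26], [0.02, 2.5], [-1.34, 4.48], [0, 2.73], [-2.66, 2.66]. Speed limits (rad/s): [2.39, 2.39, 2.79, 3.14, 3.14, 3.14].

## Interface

Orientations are given as a unit quaternion [w, x, y, z].
In Python, from plant import bot gives the robot as it stands. The module is installed in compiled form; this text tells all that it offers.
- The arm moves only by the tool apply_moves, never from a script. Its argument "targets" is text: rows parted by semicolons, each of 7 numbers parted by spaces: the shift along the tool's x, y, z in mm, then the turn, a rotation vector about the tool's x, y, z in rad, then the opening, from -1 (shut) to 1 (fully open), so that 0 is half open. In form: x y z rx ry rz hand; .... A call has 1 to 10 rows; each row shifts and turns the commanded pose from where the row before left it, along the tool's axes as they then stand; what a row does not reach is not made up. A row lasts 1/10 s, in which the tool goes at most 50 mm and 8.59 degrees, less where a joint would pass 70% of its speed; a pose out of reach is approached as far as the arm can. A call with a gripper value outside its range is refused whole. The fingers move at their own pace and stop on an object; "squeeze" is the grip in N (left out, the last holds). Time passes only in rows, so rows that do not move let the fingers close. It gives the time, the measured TCP pose, the force, the opening and the grip force at its end, in the units of the state.
- bot.read_state(): the state, without advancing time (a new reading comes with each control period).
- bot.capture(name): name is "scene" or "top"; returns a dict with "pixels" (400x640x3 uint8, red, green, blue), "fx", "fy", "cx", "cy" (pixels), "k1" (the pictures are not rectified: a ray, as slopes to the right and down, at radius r is drawn at 1 + k1 r^2 times it, then the intrinsics apply), "R" (3x3) and "t" (3): a world point X has camera coordinates R X + t. Camera axes: x right, y down, z forward; pixel columns grow to the right and rows downward; lengths in m; the calibration is good to about 2 mm. A picture is of the moment at which its call begins. There is no depth.
- bot.sign_off(): hands the job in; it is judged then, once.
The state is a dict: "time_s": time; "q": joint angles; "dq": joint speeds; "joint_torque": joint torques, N m; "eef_pos": TCP position; "orientation": TCP orientation; "contact_force": force on the tool from outside, world axes, zero at the start; "moment": the same for the moment, N m; "width": finger opening in m; "grasp_force": force on a finger pad.
Only numpy, scipy, OpenCV 4.12 (cv2) and the standard library are available. Lean on these libraries where they do the work, as an engineer would, in place of code of your own. Each camera call takes 0.05 s, during which the arm holds its last target. There are 200 camera calls.

## Task

Unbolt the lid of the stock chest: press its spring safety catch down with one fingertip and, while holding it down, push the bolt's upright thumb tab with the other fingertip until the bolt is fully back at its stop. Then take your fingers away, so that the catch springs back up behind the bolt. Touch only: grip and lift nothing, do not force the bolt, and leave the figure, spool, glue bottle and tape roll as they stand.

Things in the scene. Friction and masses are not known exactly. Their poses are not given: they have to be found in the camera images.
- chest: flat plywood stock chest, 260 (x) x 320 (y) x 80 mm high, fixed to the table, turned up to 0.5 rad. Origin: centre of its underside; z up. Its flat top lies at z = 80 mm in its frame and carries the steel bolt and the catch side by side, both running along the chest's y axis: bolt on the line x = -28 mm, catch on the line x = +28 mm. The bolt opens towards the chest's +y (where the lid's hinges are). Fixed steel staples around the bar stand 32 mm above the chest top.
- bolt (a joint): the bolt, a flat steel bar sliding in staples: 0 = locked in its keeper, 0.040 m = fully back at its stop, grows as it moves towards the chest's +y. Stays where it is left; about 2 N friction. Bar top is 28 mm above the chest top. A lug on the bar is blocked by the catch's tooth after 2 mm of play unless the catch is pressed at least 6 mm; from 2 to 34 mm of travel the lug passes over the tooth, beyond that the tooth can spring up behind it and locks the bolt open.
- bolt_tab (a point): centre of the top edge of the bolt's upright thumb tab: a steel plate 30 mm wide (chest x), 6 mm thick (chest y), reaching from the bar up to 66 mm above the chest top; this point moves with the bolt (locked: chest x -28, y -30 mm). Push it on its -y face, towards +y.
- catch (a joint): spring safety catch, travels straight down: 0 = up, 0.012 m = pressed to its stop; the bolt is free from 0.006 m. Springs up by itself. Needs 3 N to start and 9 N at the stop.
- catch_pad (a point): centre of the top of the catch's long steel press plate, 28 mm (chest x) x 95 mm (chest y), 6 mm thick, its top 52 mm above the chest top when up (chest x +28, y -22.5 mm); moves down with it. The plate does not move along the bolt: a fingertip may slide along it, it is pressed alike anywhere on its length. Its centre line lies 56 mm from the centre of the thumb tab across the chest's x.
- figure: bystander: turned wooden figure standing near one corner of the chest top, 90 mm high, foot 52 mm across; origin at the centre of its underside
- spool: bystander: wooden thread spool standing near the opposite corner of the chest top, 54 mm high, 42 mm across; origin at the centre of its underside (figure and spool may have swapped corners)
- glue: bystander: white glue bottle standing on the table beside the chest, 120 mm high, 48 mm across; origin at the centre of its underside
- tape_roll: bystander: paper tape roll lying on the table beside the chest, 90 mm across, 20 mm high; origin at the centre of its underside

How it is judged:
On the way, in this order (a step that is already met when the one before it is completed fails the run):
1. a fingertip holds the catch down (at least 6 mm) while the bolt is still locked (within 4 mm) (value of joint catch above 0.006 m and contact force between the fingers and catch above 1 N and value of joint bolt below 0.004 m), for 0.1 s.
2. the bolt has been pushed past 30 mm with the fingers still pressing the catch down and pushing the bolt (value of joint bolt above 0.03 m and value of joint catch above 0.005 m and contact force between the fingers and catch above 1 N and contact force between the fingers and bolt above 0.3 N).
At the end, for the whole second after the job is handed in: the bolt is back at its stop (at least 35 of 40 mm) and at rest, the catch has sprung up again (within 2 mm), and the four bystanders stand within 25 mm of where they were, not leaning over 30 degrees (value of joint bolt above 0.035 m and value of joint catch below 0.002 m and velocity of joint bolt between -0.01 and 0.01 m/s and distance of each of figure, spool, glue, tape_roll from where it was at the start of the episode below 0.025 m and angle between each of figure, spool, glue, tape_roll's own z axis and vertical below 0.52 rad); the robot touches nothing.
It fails at once if the wooden figure is pushed, lifted, carried or knocked over (moved more than 25 mm or leaning over 30 degrees) (distance of figure from where it was at the start of the episode above 0.025 m or angle between figure's own z axis and vertical above 0.52 rad).
It fails at once if the thread spool is pushed, lifted, carried or knocked over (moved more than 25 mm or leaning over 30 degrees) (distance of spool from where it was at the start of the episode above 0.025 m or angle between spool's own z axis and vertical above 0.52 rad).
It fails at once if the glue bottle is pushed, lifted, carried or knocked over (moved more than 25 mm or leaning over 30 degrees) (distance of glue from where it was at the start of the episode above 0.025 m or angle between glue's own z axis and vertical above 0.52 rad).
It fails at once if the tape roll is pushed, lifted, carried or knocked over (moved more than 25 mm or leaning over 30 degrees) (distance of tape_roll from where it was at the start of the episode above 0.025 m or angle between tape_roll's own z axis and vertical above 0.52 rad).
It fails at once if the bolt is forced or gripped hard (over 60 N from the fingers) (contact force between the fingers and bolt above 60 N).
It also fails if it takes over 38 s, if anything falls off the work surface, if the arm or the gripper's body presses on something with over 40 N, if the wrist force passes 120 N, or if a joint passes its speed limit or range.

## Working session

There is one attempt and no reset: what is moved stays moved. The work goes in short steps, Python scripts to look and compute and a tool call to move; the robot and the scene stay as the last step left them, time stands still between calls to the robot, and variables do not carry over. Pictures are saved under pics/ and viewed, at most 10 in all, crops included, and the job is handed in when it is done.

Besides the shell and the picture viewer there is one more tool, called after "Emit:" as name(argument=value, ...), one argument or row to a line, values as JSON. apply_moves: Moves the arm, as the interface text tells. Its arguments: {"type":"object","properties":{"targets":{"type":"string"},"squeeze":{"type":"number"}},"required":["targets"]}

```bash
mkdir -p pics
cat > h.py <<'E'
import numpy as np, cv2
from plant import bot
def snap(name,fn):
    c=bot.capture(name); cv2.imwrite(fn,cv2.cvtColor(c['pixels'],cv2.COLOR_RGB2BGR)); return c
def ray(c,u,v):
    x,y=(u-c['cx'])/c['fx'],(v-c['cy'])/c['fy']; a,b=x,y
    for _ in range(20):
        s=1+c['k1']*(a*a+b*b); a,b=x/s,y/s
    R=np.array(c['R']);t=np.array(c['t'])
    return -R.T@t, R.T@np.array([a,b,1.])
def onz(c,u,v,z):
    o,d=ray(c,u,v); return o+d*(z-o[2])/d[2]
def proj(c,X):
    p=np.array(c['R'])@np.array(X)+np.array(c['t']); a,b=p[0]/p[2],p[1]/p[2]; s=1+c['k1']*(a*a+b*b)
    return np.array([c['fx']*a*s+c['cx'],c['fy']*b*s+c['cy']])
E
python3 - <<'E'
from h import *
import pickle
for n in('top','scene'):
    c=snap(n,f'pics/{n}0.png'); pickle.dump(c,open(n+'.pkl','wb')); print(n,-np.array(c['R']).T@c['t'],c['fx'])
print(bot.read_state())
E
```

```text
top [0.4720673 0.0505599 1.0606832] 426.55518417032886
scene [1.34547031 0.41927606 0.81345127] 453.1441175176106
{'time_s': 0.1, 'q': array([ 1.05357376e+00,  1.31099044e-01,  1.48916825e+00,  2.24273785e-05,
        1.52302486e+00, -8.54242663e-02]), 'dq': array([-0.00069037, -0.00305281, -0.00087333,  0.00079701, -0.0006564 ,
       -0.0002581 ]), 'joint_torque': array([ 7.49742685e-04, -5.70956576e+01, -5.01940870e+01, -3.27850694e-04,
        8.27127165e-03,  5.62950083e-05]), 'eef_pos': array([0.2508392 , 0.54449756, 0.23034251]), 'orientation': array([-2.62888274e-04,  2.14226244e-01,  9.76783699e-01, -8.08140210e-04]), 'contact_force': array([-0.66056481,  0.48799081,  1.17239113]), 'moment': array([-0.01621436, -0.00825178, -0.01914521]), 'grasp_force': 0.0, 'width': 0.08545613843821849}
```

View pics/top0.png

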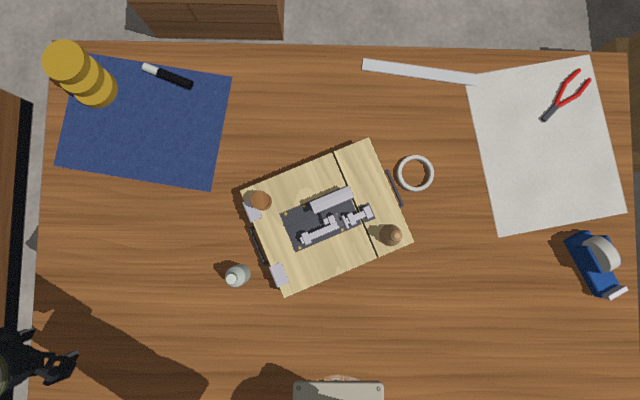

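View pics/scene0.png

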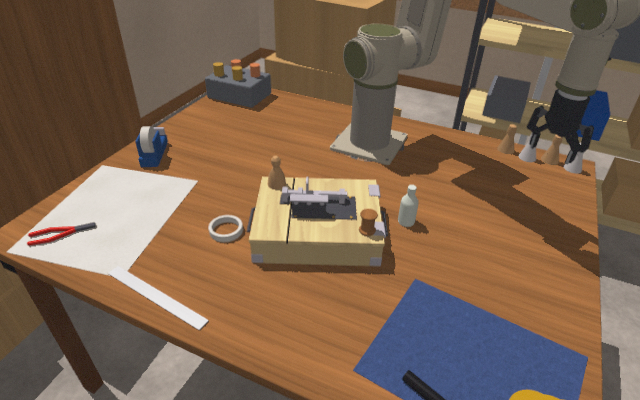

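Run:
```python
from h import *
a=cv2.imread('pics/top0.png')[130:305,225:425]; cv2.imwrite('pics/topc.png',cv2.resize(a,None,fx=4*.85,fy=4*.85,interpolation=2)[:600])
b=cv2.imread('pics/scene0.png')[150:270,240:390]; cv2.imwrite('pics/scec.png',cv2.resize(b,None,fx=5,fy=5,interpolation=2))
```

```text
(no output)
```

View pics/topc.png

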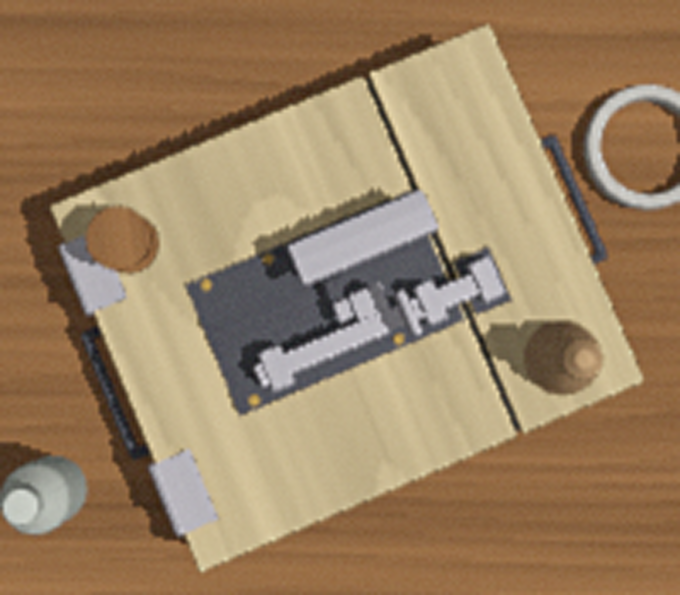

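View pics/scec.png

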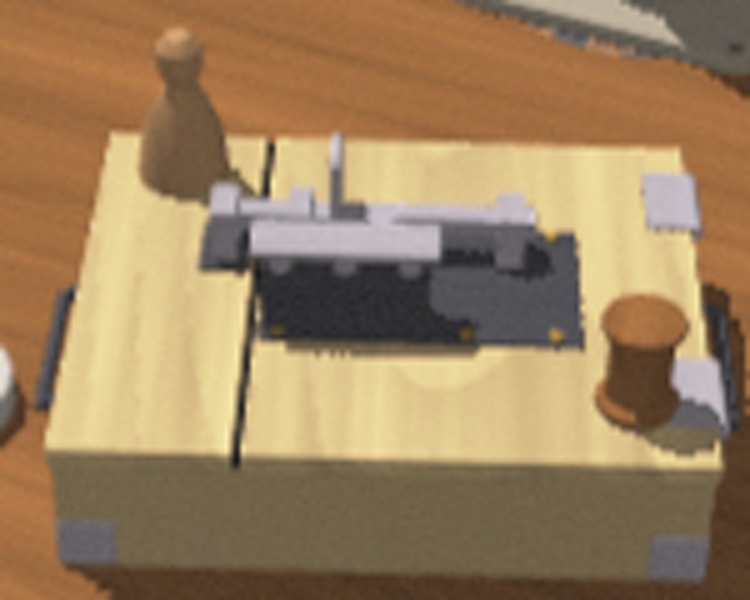

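```bash
cat > fit.py <<'E'
from h import *
import pickle
from scipy.optimize import least_squares
T=pickle.load(open('top.pkl','rb'));S=pickle.load(open('scene.pkl','rb'))
def W(p,X):
    c,s=np.cos(p[2]),np.sin(p[2]); return np.array([p[0]+c*X[0]-s*X[1],p[1]+s*X[0]+c*X[1],X[2]])
t=lambda u,v:(225+u/3.4,130+v/3.4); s=lambda u,v:(240+u/5,150+v/5)
obs=[(T,t(52,207),(.13,.16,.08)),(T,t(490,25),(.13,-.16,.08)),(T,t(642,380),(-.13,-.16,.08)),(T,t(202,570),(-.13,.16,.08)),
(S,s(48,452),(.13,-.16,.08)),(S,s(722,468),(.13,.16,.08)),(S,s(112,132),(-.13,-.16,.08)),(S,s(683,148),(-.13,.16,.08))]
f=lambda p:np.concatenate([proj(c,W(p,X))-uv for c,uv,X in obs])
r=least_squares(f,[.5,.05,.4],loss='soft_l1',f_scale=1.); P=r.x
if __name__=='__main__':
    print(P,f(P).round(1))
    for X in [(-.028,-.03,.146),(.028,-.07,.132),(.028,.025,.132)]:
        print(W(P,X), (proj(T,W(P,X))-(225,130))*3.4,(proj(S,W(P,X))-(240,150))*5)
    for n,c,uv,z in [('spool',T,t(122,238),.134),('fig',T,t(583,358),.165),('glue',T,t(22,507),.12),('tape',T,t(648,145),.02)]:
        X=onz(c,*uv,z); d=X[:2]-P[:2];co,si=np.cos(P[2]),np.sin(P[2]); print(n,X,'chest',co*d[0]+si*d[1],-si*d[0]+co*d[1])
E
python3 fit.py
```

```text
[0.50440237 0.03587907 0.41653603] [-0.1  0.6 -1.6  1.2 -1.4 -0.3 -0.9 -0.7 -0.7 -1.4 -1.2 -0.9 -0.4  0.5
 -1.7  0.4]
[ 0.49093434 -0.00288448  0.146     ] [406.89452308 312.93715097] [331.67701288 148.4276221 ]
[ 0.55832991 -0.01680699  0.132     ] [428.5312221  208.85789667] [246.2954198  233.97799311]
[0.51989338 0.07007013 0.132     ] [292.40471943 266.24997349] [437.40623152 239.29752338]
spool [0.53603114 0.17925814 0.134     ] chest 0.0869348544086045 0.11832273421739992
fig [ 0.46451942 -0.11088562  0.165     ] chest -0.09585306734097059 -0.11807926072844588
glue [0.36354564 0.24024346 0.12      ] chest -0.04612807669203278 0.24388035018136936
tape [ 0.61808558 -0.18400268  0.02      ] chest 0.014999754640695154 -0.24707663034540128
```

Emit:
apply_moves(
  targets="-34 -28 0 0 0 0 0;-34 -28 0 0 0 0 0;-34 -28 0 0 0 0 0;-34 -28 0 0 0 0 0;-34 -28 0 0 0 0 0;-34 -28 0 0 0 0 0;-34 -28 0 0 0 0 0;-34 -28 0 0 0 0 0;-34 -28 0 0 0 0 0;-34 -28 0 0 0 0 0",
)

```text
time_s: 1.1
eef_pos: [0.4429, 0.1466, 0.2311]
orientation: [-0.0, 0.214, 0.977, -0.0]
contact_force: [0.6, -0.6, -1.2]
width: 0.0427
grasp_force: 0.0
```

Emit:
apply_moves(
  targets="0 0 0 0 0 0.1 0;0 0 0 0 0 0.1 0;0 0 0 0 0 0.1 0;0 0 0 0 0 0.1 0;0 0 0 0 0 0.1 0;0 0 0 0 0 0.1 0;0 0 0 0 0 0.1 0;0 0 0 0 0 0.023 0;0 0 0 0 0 0 0",
)

```text
time_s: 2.0
eef_pos: [0.4425, 0.1483, 0.231]
orientation: [-0.0, 0.545, 0.838, -0.0]
contact_force: [-0.6, -1.0, 0.5]
width: 0.0429
grasp_force: 0.0
```

```bash
cat > st.py <<'E'
from fit import *
from scipy.spatial.transform import Rotation as Ro
import sys
s=bot.read_state(); q=s['orientation']; R=Ro.from_quat([q[1],q[2],q[3],q[0]]).as_matrix()
c,n=np.cos(P[2]),np.sin(P[2]); d=s['eef_pos']-[P[0],P[1],0]
print('t',s['time_s'],'chest xyz mm',(np.array([c*d[0]+n*d[1],-n*d[0]+c*d[1],d[2]])*1e3).round(1),'w',s['width'],'F',s['contact_force'].round(1))
yd=np.array([-n,c,0]);xd=np.array([c,n,0]);print('toolx vs chesty',R.T@yd)
def to(x,y,z): print('shift tool mm',(R.T@(W(P,(x,y,z))-s['eef_pos'])*1e3).round(1))
to(*map(float,sys.argv[1:4]))
E
python3 st.py 0 -.055 .16
```

```text
t 2.0 chest xyz mm [-11.1 127.9 231. ] w 0.04286559780718628 F [-0.6 -1.   0.5]
toolx vs chesty [9.99999392e-01 1.10012664e-03 7.47062869e-05]
shift tool mm [-182.9   10.9   71. ]
```

Move over the start point, descending to TCP z 165 mm, then look from close.

Emit:
apply_moves(
  targets="-40 3 0 0 0 0 0;-40 3 0 0 0 0 0;-40 3 0 0 0 0 0;-40 2 0 0 0 0 0;-23 0 0 0 0 0 0;0 0 25 0 0 0 0;0 0 25 0 0 0 0;0 0 16 0 0 0 0;0 0 0 0 0 0 0;0 0 0 0 0 0 0",
)

```text
time_s: 3.0
eef_pos: [0.5266, -0.0145, 0.1655]
orientation: [-0.0, 0.545, 0.838, -0.0]
contact_force: [0.0, 0.4, 0.6]
width: 0.0429
grasp_force: 0.0
```

```bash
python3 st.py 0 -.055 .13
python3 - <<'E'
from h import *
snap('top','pics/top1.png');snap('scene','pics/sc1.png')
a=cv2.imread('pics/top1.png')[150:270,270:400]; b=cv2.imread('pics/sc1.png')[130:250,230:360]
cv2.imwrite('pics/both.png',cv2.resize(np.hstack([a,b]),None,fx=3,fy=4.5,interpolation=2))
E
```

```text
t 3.0 chest xyz mm [-1.000e-01 -5.510e+01  1.655e+02] w 0.042870269030611446 F [0.  0.4 0.6]
toolx vs chesty [9.99999566e-01 8.75791957e-04 3.17091292e-04]
shift tool mm [ 0.1  0.1 35.5]
```

View pics/both.png

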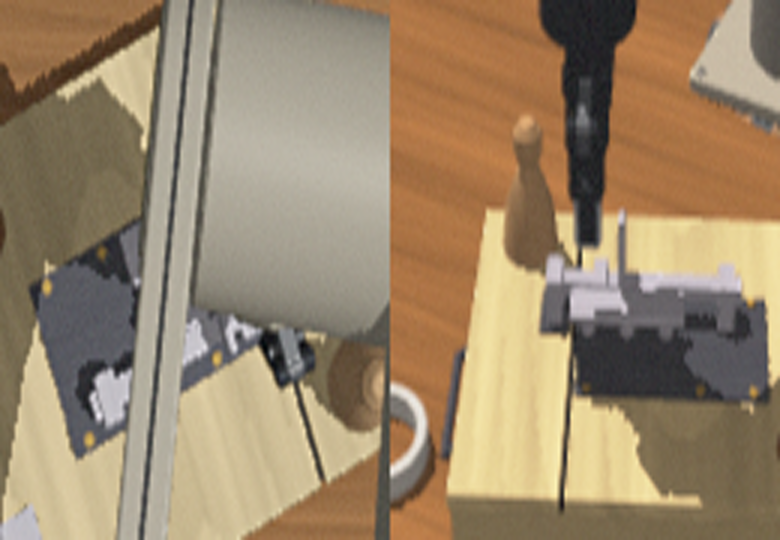

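Emit:
apply_moves(
  targets="0 0 10 0 0 0 0;0 0 10 0 0 0 0;0 0 8 0 0 0 0;0 0 2 0 0 0 0;0 0 2 0 0 0 0;0 0 0 0 0 0 0;0 0 0 0 0 0 0",
)

```text
time_s: 3.8
eef_pos: [0.5269, -0.0146, 0.1336]
orientation: [0.0, 0.546, 0.838, 0.0]
contact_force: [0.2, -0.2, -1.2]
width: 0.0426
grasp_force: 0.0
```

Emit:
apply_moves(
  targets="0 0 3 0 0 0 0;0 0 0 0 0 0 0;0 0 0 0 0 0 0",
)

```text
time_s: 4.1
eef_pos: [0.5267, -0.0146, 0.1303]
orientation: [0.0, 0.546, 0.838, 0.0]
contact_force: [0.4, 0.1, -0.4]
width: 0.0426
grasp_force: 0.0
```

Emit:
apply_moves(
  targets="0 0 3 0 0 0 0;0 0 0 0 0 0 0;0 0 0 0 0 0 0",
)

```text
time_s: 4.4
eef_pos: [0.527, -0.0146, 0.1276]
orientation: [0.0, 0.546, 0.838, 0.0]
contact_force: [-1.2, -0.3, 3.2]
width: 0.0425
grasp_force: 1.8
```

Emit:
apply_moves(
  targets="0 0 2 0 0 0 0;0 0 0 0 0 0 0;0 0 0 0 0 0 0",
)

```text
time_s: 4.7
eef_pos: [0.5269, -0.0146, 0.1255]
orientation: [0.0, 0.546, 0.838, 0.0]
contact_force: [-0.0, -0.5, 4.0]
width: 0.0428
grasp_force: 2.3
```

Emit:
apply_moves(
  targets="0 0 2 0 0 0 0;0 0 2 0 0 0 0;0 0 2 0 0 0 0;0 0 1 0 0 0 0;0 0 0 0 0 0 0;0 0 0 0 0 0 0",
)

```text
time_s: 5.3
eef_pos: [0.5271, -0.0147, 0.119]
orientation: [0.0, 0.546, 0.838, 0.0]
contact_force: [-2.4, 0.0, 7.9]
width: 0.0422
grasp_force: 4.0
```

Emit:
apply_moves(
  targets="4 0 0 0 0 0 0;4 0 0 0 0 0 0;3 0 0 0 0 0 0;3 0 0 0 0 0 0;3 0 0 0 0 0 0;0 0 0 0 0 0 0",
)

```text
time_s: 5.9
eef_pos: [0.5215, -0.0001, 0.1197]
orientation: [0.002, 0.546, 0.838, 0.0]
contact_force: [1.7, -5.2, 7.8]
width: 0.043
grasp_force: 4.1
```

Emit:
apply_moves(
  targets="3 0 0.5 0 0 0 0;3 0 0 0 0 0 0;3 0 0 0 0 0 0;3 0 0 0 0 0 0;3 0 0 0 0 0 0;3 0 0 0 0 0 0;3 0 0 0 0 0 0;3 0 0 0 0 0 0;0 0 0 0 0 0 0",
)

```text
time_s: 6.8
eef_pos: [0.5119, 0.0218, 0.1195]
orientation: [0.002, 0.546, 0.838, 0.0]
contact_force: [2.4, -5.8, 7.9]
width: 0.0427
grasp_force: 4.2
```

```bash
python3 st.py 0 -.004 .119
```

```text
t 6.8 chest xyz mm [  1.2 -15.9 119.5] w 0.04267158547834419 F [ 2.4 -5.8  7.9]
toolx vs chesty [ 9.99993170e-01 -9.43297629e-04 -3.57364982e-03]
shift tool mm [11.9 -1.2  0.4]
```

Push on in small steps until the stop shows in the force.

Emit:
apply_moves(
  targets="2 0 0 0 0 0 0;2 0 0 0 0 0 0;2 0 0 0 0 0 0;2 0 0 0 0 0 0;1 0 0 0 0 0 0;0 0 0 0 0 0 0",
)

```text
time_s: 7.4
eef_pos: [0.5084, 0.0298, 0.1195]
orientation: [0.002, 0.546, 0.838, 0.0]
contact_force: [2.6, -6.0, 8.4]
width: 0.0429
grasp_force: 4.4
```

Emit:
apply_moves(
  targets="1 0 0 0 0 0 0;1 0 0 0 0 0 0;0 0 0 0 0 0 0",
)

```text
time_s: 7.7
eef_pos: [0.5076, 0.0316, 0.1195]
orientation: [0.003, 0.546, 0.838, 0.0]
contact_force: [2.4, -6.7, 8.3]
width: 0.0428
grasp_force: 4.6
```

Emit:
apply_moves(
  targets="1 0 0 0 0 0 0;1 0 0 0 0 0 0;0 0 0 0 0 0 0",
)

```text
time_s: 8.0
eef_pos: [0.5074, 0.0322, 0.1196]
orientation: [0.004, 0.546, 0.838, -0.0]
contact_force: [5.0, -13.1, 6.2]
width: 0.0426
grasp_force: 8.6
```

Emit:
apply_moves(
  targets="1 0 0 0 0 0 0;0 0 0 0 0 0 0",
)

```text
time_s: 8.2
eef_pos: [0.5073, 0.0323, 0.1196]
orientation: [0.004, 0.546, 0.838, -0.001]
contact_force: [6.5, -18.5, 5.2]
width: 0.043
grasp_force: 10.6
```

Emit:
apply_moves(
  targets="1 0 0 0 0 0 0;0 0 0 0 0 0 0",
)

```text
time_s: 8.4
eef_pos: [0.5073, 0.0324, 0.1197]
orientation: [0.005, 0.546, 0.838, -0.001]
contact_force: [8.1, -21.1, 3.9]
width: 0.0429
grasp_force: 12.6
```

Emit:
apply_moves(
  targets="-4 0 0 0 0 0 0;-5 0 0 0 0 0 0;0 0 -5 0 0 0 0;0 0 -15 0 0 0 0;0 0 -30 0 0 0 0;0 0 -40 0 0 0 0;0 0 -40 0 0 0 0;0 0 0 0 0 0 0;0 0 0 0 0 0 0",
)

```text
time_s: 9.3
eef_pos: [0.5082, 0.0284, 0.2492]
orientation: [0.001, 0.546, 0.838, 0.001]
contact_force: [-1.0, 0.7, -0.0]
width: 0.0427
grasp_force: 0.0
```

```bash
python3 st.py 0 0 .3
python3 - <<'E'
from h import *
snap('scene','pics/sc2.png')
b=cv2.imread('pics/sc2.png')[130:280,200:400]
cv2.imwrite('pics/sc2c.png',cv2.resize(b,None,fx=4,fy=4,interpolation=2))
E
```

```text
t 9.3 chest xyz mm [  0.4  -8.4 249.2] w 0.042744413059577234 F [-1.   0.7 -0. ]
toolx vs chesty [ 9.99999308e-01 -4.04502782e-04 -1.10486737e-03]
shift tool mm [  8.4  -0.4 -50.8]
```

View pics/sc2c.png

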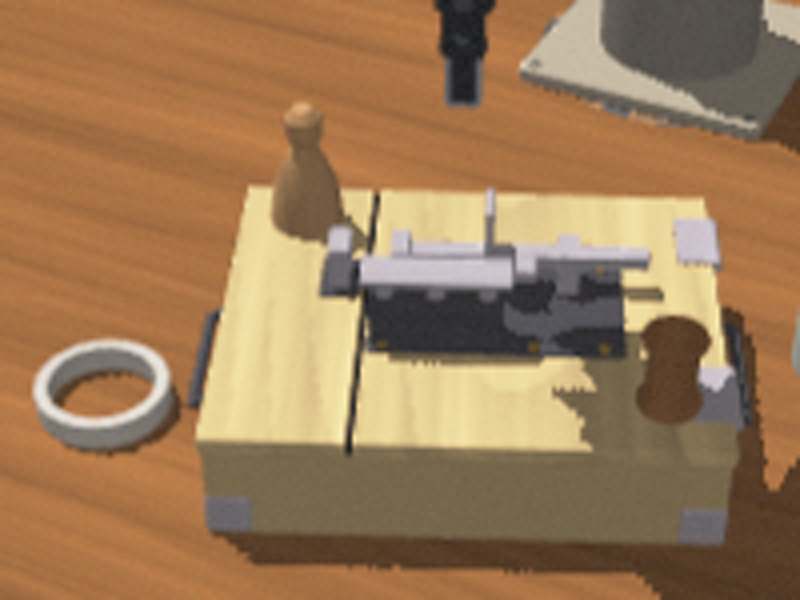

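The picture shows the thumb tab at about (490,190) in the crop, shifted by about 40 mm. The press plate is back at its first height, at about (440,270). The figure, spool and tape roll are where they were. The glue bottle is mostly outside the crop, but the arm's path stayed well clear of it.

```bash
python3 -c "
from plant import bot
print(bot.sign_off())"
```

```text
the job is handed in; nothing more can be done
None
```

The job is handed in at about 9.4 s of the 38 s allowed, with no verdict returned: the last picture shows the bolt about 40 mm back, the catch up again behind it and the figure, spool and tape roll where they stood, but only the edge of the glue bottle was in view.

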